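# Wedge the sample jars tight in the field carrier

### The arm

A 6-joint arm with a two-finger parallel gripper is mounted at the origin on the work surface; the furniture and walls round the work are solid. World frame = base frame: x ahead of the robot, y to its left, z up, the work surface at z = 0. Lengths are in m, angles in rad, forces in N, time in s.
With the tool pointing down it reaches from about 0.25 to 0.8 m from the base axis. Payload 8.5 kg.
Tool frame: the origin (TCP) lies at the very end of the fingers, on their centre line; the grasp point (between the pads) lies 19 mm behind it; z points along the fingers, y is the line along which they close (so a half turn about z gives the same grasp; the last joint's range is limited). The gripper opens to 85 mm and grips with 20 to 120 N. Pads are 22 mm wide; open, the fingers measure 114 mm over their backs; the gripper's body (76 mm by 85 mm) begins 54 mm behind the grasp point. The pads swing forward as they close: fully open they stand 13 mm farther back than shut.
Start: joints at [1.238, 0.238, -0.013, 1.319, 0, 1.571], TCP at [0.171, 0.496, 0.231] pointing down, gripper open.
Joint ranges: [-2.66, 2.66], [-1.03, 1.9], [-1.14, 1.46], [-1.82, 2.27], [-1.45, 1.34], [-3.14, 3.14]. Speed limits (rad/s): [2.22, 2.22, 2.79, 3.14, 3.14, 3.14].

### API

Orientations are given as a unit quaternion [x, y, z, w].
In Python, from bench import sensors, grab_frame, job gives the robot as it stands.
- The arm moves only by the shell command python3 -m creep 'ROWS'. ROWS is JSON, a list of rows, each a list of 7 numbers: the turn, a rotation vector about the tool's x, y, z in rad, then the shift along the tool's x, y, z in mm, then the finger opening in mm, from 0 to 85.4. A call has 1 to 12 rows; each row shifts and turns the commanded pose from where the row before left it, along the tool's axes as they then stand; what a row does not reach is not made up. A row lasts 1/12 s, in which the tool goes at most 41.7 mm and 7.16 degrees, less where a joint would pass 70% of its speed; a pose out of reach is approached as far as the arm can. A call is refused whole if a number of a shift passes 41.7 or a number of a turn 0.125, either way. A call with a gripper value outside its range is refused whole. The fingers move at their own pace and stop on an object; the grip force is fixed at half the most. Time passes only in rows, so rows that do not move let the fingers close. It gives the time, the measured TCP pose, the force, the opening and the grip force at its end, in the units of the state.
- sensors.read_state(): the state, without advancing time (a new reading comes with each control period).
- grab_frame(name): name is "side" or "top"; returns a dict with "image" (480x640x3 uint8, blue, green, red), "range_z" (480x640 float32, m along the optical axis (not along the pixel's ray), 0 where there is no reading), "camera_matrix" (3x3 intrinsics, pixels), "k1" (the pictures are not rectified: a ray, as slopes to the right and down, at radius r is drawn at 1 + k1 r^2 times it, then the intrinsics apply), "world_from_camera" (4x4, takes a point from camera to world coordinates). Camera axes: x right, y down, z forward; pixel columns grow to the right and rows downward; lengths in m; the calibration is good to about 2 mm. A picture is of the moment at which its call begins.
- job.close_job(): hands the job in; it is judged then, once.
The state is a dict: "time_s": time; "qpos": joint angles; "joint_vel": joint speeds; "effort": joint torques, N m; "tool_pos": TCP position; "orientation": TCP orientation; "force": force on the tool from outside, world axes, zero at the start; "ft_torque": the same for the moment, N m; "opening": finger opening in m; "grip_force": force on a finger pad.
Only numpy, scipy, OpenCV 4.12 (cv2) and the standard library are available. Lean on these libraries where they do the work, as an engineer would, in place of code of your own. Each camera call takes 0.05 s, during which the arm holds its last target. There are 200 camera calls.

### The job

Get the pond samples ready to travel: stand the loose sample jar upright in the empty place of the wooden carrier, in line with the other two. Then drive the slim wooden wedge, thin end first, along the lane between the last jar and the carrier's end wall, until the whole row is squeezed hard against the rubber stop at the other end and stays locked when you let go. Do not tip a jar, and leave the thick wedge and everything else on the table where it is.

Things in the scene. Friction and masses are not known exactly. Their poses are not given: they have to be found in the camera images.
- carrier: wooden sample carrier fixed to the table; its place and yaw vary. Deck 6 mm thick. Origin: underside of the deck, middle of the jar row; x across the row away from the robot, y along the row. In this frame (mm, heights above the table): jars stand on x=0 between the rubber stop's face at y=-100.5 and the end wall's at y=+104. Rails 24 tall, inner faces at x=-33.5 and +33.5, from y=-108 to +62
- end_stop: rubber-faced stop, 46 mm tall, at the carrier's -y end, part of the carrier (its origin and axes are the carrier's); the row has to press on it
- lane (a point): point on the deck's top at the foot of the end wall's inner face, level with the jar row (carrier frame x=0, y=+104). The wedge lane lies between this wall and the last jar: about 22 mm wide there once the three jars are tight; open at the front, deck from x=-165 to +105. The wall is 14 thick, 30 tall from x=-20 to +105; a 19 tall kerb continues its inner face towards the robot to x=-130
- jar_1: sample jar with a black screw lid, 62 mm diameter, 66 mm tall, 0.14 kg, origin at the centre of its underside. Two of the three jars stand in the carrier towards the stop, with up to 10 mm of slack; one stands on the table at the right. Which one is outside varies; any order in the row is right
- jar_2: sample jar with a black screw lid, 62 mm diameter, 66 mm tall, 0.14 kg, origin at the centre of its underside. Two of the three jars stand in the carrier towards the stop, with up to 10 mm of slack; one stands on the table at the right. Which one is outside varies; any order in the row is right
- jar_3: sample jar with a white screw lid, 62 mm diameter, 66 mm tall, 0.14 kg, origin at the centre of its underside. Two of the three jars stand in the carrier towards the stop, with up to 10 mm of slack; one stands on the table at the right. Which one is outside varies; any order in the row is right
- slim_wedge: slim wooden wedge standing on its narrow side, 146 mm long, 50 tall, about 0.08 kg. Origin: underside, mid-length, midway in the butt's thickness. x points to the thin end (tip x=+73, butt end x=-73). The face at y=+13.5 is straight and goes against the end wall; the other face tapers to the tip, where it is 9 mm thick. Friction holds it once driven with about 15 to 20 N on the butt
- wedge_butt (a point): middle of the slim wedge's butt block, 25 mm above its underside (wedge frame x=-55, y=0): parallel faces 27 mm apart over 36 mm of length, the place to grip across y. The taper begins in front of it. When the row is tight the tip is some 80 to 110 mm past the row's centre line, so this point is about 48 to 18 mm short of it
- thick_wedge: a thicker, shorter wooden wedge of the same height, 116 mm long, 50 mm tall, 30 mm at the tip to 46 mm at the butt: too thick for the gap; leave it alone. The two wedges' places may be swapped. Origin and axes as for the slim wedge
- rinse_bottle: white rinse bottle, 52x90 mm, 200 mm tall, origin under its centre; bystander
- flask: square culture bottle with a red cap, 42x42 mm, 89 mm tall, origin under its centre; bystander
- lab_bottle: glass bottle with a blue cap, 54 mm diameter, 99 mm tall, origin under its centre; bystander
- dish: covered petri dish, 59 mm diameter, 15 mm tall, origin under its centre; bystander
- slide_box: clear slide box, 29x77 mm (x, y), 21 mm tall, origin under its centre; bystander
- marker: black and white marker lying along its y, 135 mm long, 17 mm thick, origin under its centre; bystander
- dish_2: another covered petri dish of the same size, behind at the right; bystander
There are look-alikes about, which are no part of the job. Leave any green or yellow look-alike of the jar_2 alone.

How it is judged:
By the outcome, as a careful person would: the job done as asked, in the order asked, and still so for the second after the job is handed in, with the robot touching nothing.
It also fails if it takes over 70 s, if anything falls off the work surface, if the arm or the gripper's body presses on something with over 40 N, if the wrist force passes 120 N, or if a joint passes its speed limit or range.

## Working session

There is one attempt and no reset: what is moved stays moved. The work goes in short steps, Python scripts to look and compute and a shell command to move; the robot and the scene stay as the last step left them, time stands still between calls to the robot, and variables do not carry over. Pictures are saved under pics/ and viewed, at most 10 in all, crops included, and the job is handed in when it is done.

```bash
mkdir -p pics; ls
cat > h.py <<'E'
import numpy as np, cv2
from bench import sensors, grab_frame, job
def snap(n):
    f=grab_frame(n); return f
def rays(f,px):
    K=f["camera_matrix"];px=np.asarray(px,float).reshape(-1,2)
    d=np.c_[(px[:,0]-K[0,2])/K[0,0],(px[:,1]-K[1,2])/K[1,1]]
    u=d.copy()
    for _ in range(20): u=d/(1+f["k1"]*(u**2).sum(1,keepdims=True))
    T=f["world_from_camera"]; v=np.c_[u,np.ones(len(u))]@T[:3,:3].T
    return T[:3,3],v
def plane(f,px,z):
    o,v=rays(f,px); return o+v*((z-o[2])/v[:,2])[:,None]
def depth(f,px):
    o,v=rays(f,px); px=np.asarray(px,int).reshape(-1,2)
    return o+v*f["range_z"][px[:,1],px[:,0]][:,None]
E
python3 - <<'E'
from h import *
import pickle
for n in("top","side"):
    f=snap(n); pickle.dump(f,open(n+"0.pkl","wb")); cv2.imwrite(f"pics/{n}0.png",f["image"])
    print(n,f["world_from_camera"].round(3).tolist(),f["camera_matrix"].tolist(),f["k1"],(f["range_z"]>0).mean())
s=sensors.read_state(); print({k:np.round(v,3).tolist() for k,v in s.items()})
E
```

```text
pics
top [[-0.01, -0.994, 0.106, 0.421], [-1.0, 0.01, 0.001, -0.024], [-0.002, -0.106, -0.994, 1.196], [0.0, 0.0, 0.0, 1.0]] [[495.33647257253483, 0.0, 303.33547671056016], [0.0, 495.33647257253483, 247.63751914169532], [0.0, 0.0, 1.0]] -0.0956253422576985 0.9961165364583333
side [[0.988, -0.045, 0.151, 0.344], [-0.155, -0.42, 0.894, -1.32], [0.023, -0.906, -0.422, 0.656], [0.0, 0.0, 0.0, 1.0]] [[563.3970664031644, 0.0, 312.62322130658515], [0.0, 563.3970664031644, 236.30391722571082], [0.0, 0.0, 1.0]] -0.07844458678995107 0.9961686197916667
{'time_s': 0.1, 'qpos': [1.238, 0.239, -0.014, 1.319, -0.0, 1.571], 'joint_vel': [0.0, -0.002, 0.001, 0.001, 0.001, 0.001], 'effort': [0.0, -53.972, 34.7, 0.013, -0.0, -0.0], 'tool_pos': [0.171, 0.496, 0.231], 'orientation': [0.166, 0.986, -0.001, -0.0], 'force': [0.346, -0.357, 1.048], 'ft_torque': [0.03, -0.071, 0.033], 'grip_force': 0.0, 'opening': 0.085}
```

View pics/top0.png

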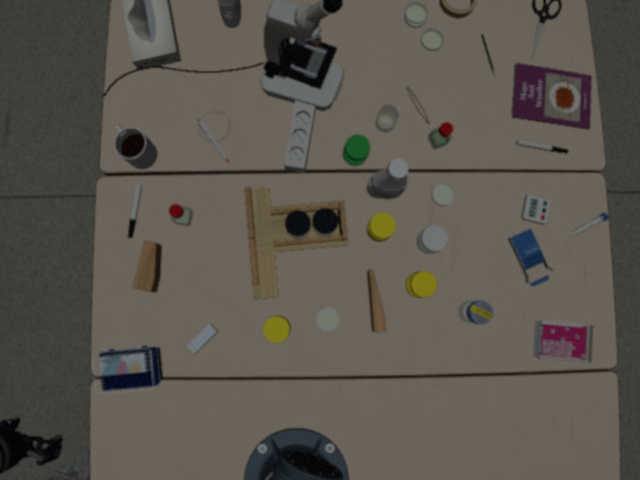

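View pics/side0.png

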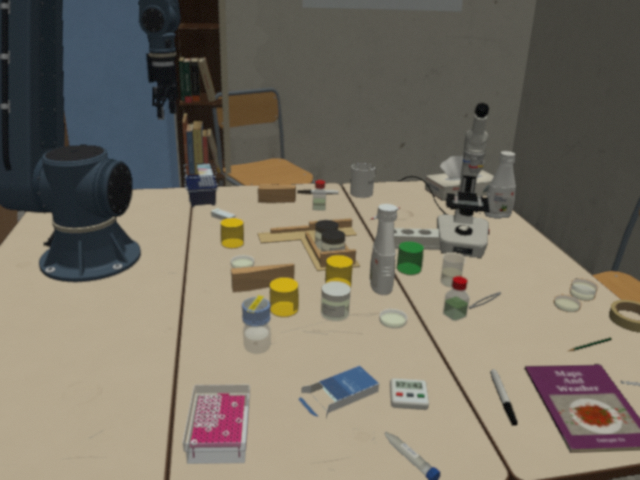

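The top view shows the T-shaped carrier, with its lane running vertically at columns 250–275. Two black-lidded jars are at (298,223) and (325,221), and the stop is at (343,222).

- **Jar candidates:** white lid (433,238); yellow look-alikes (382,226), (423,284) and (276,329); green (357,150); blue-and-yellow (480,312). The white one is jar_3, since the black jars 1 and 2 are already in the carrier.
- **Wedge candidates:** (376,300), about 60 px long with a thin tip, and (147,266), shorter and wider. The first fits the slim wedge.

I'll confirm both in one crop and measure.

Run:
```python
from h import *
import pickle
t=pickle.load(open("top0.pkl","rb"));s=pickle.load(open("side0.pkl","rb"))
a=cv2.resize(t["image"][165:345,230:470],(800,600),interpolation=cv2.INTER_CUBIC)
b=cv2.resize(s["image"][205:345,215:400],(400,300),interpolation=cv2.INTER_CUBIC)
a=cv2.resize(a,(520,390)); 
c=np.zeros((390,800,3),np.uint8); c[:,:520]=a; c[:210,520:]=cv2.resize(b,(280,210))
c[210:,520:]=cv2.resize(t["image"][225:305,120:195],(280,180))
cv2.imwrite("pics/crop.png",cv2.convertScaleAbs(c,alpha=1.5))
def hsv(f):return cv2.cvtColor(f["image"],cv2.COLOR_BGR2HSV)
for n,p in dict(whitelid=(433,238),b1=(298,223),b2=(325,221),wtip=(371,274),wbutt=(377,322),thick=(147,266),wall=(253,215),kerb=(253,280),deck=(268,280),table=(400,260),wdg2=(346,222)).items():
    print(n,depth(t,p).round(4).tolist(),hsv(t)[p[1],p[0]])
```

```text
whitelid [[0.561, -0.3224, 0.0661]] [ 98   9 114]
b1 [[0.5976, -0.0106, 0.0743]] [83 68 15]
b2 [[0.6022, -0.0727, 0.0703]] [116  94  19]
wtip [[0.4804, -0.1788, 0.0474]] [ 17 114  96]
wbutt [[0.3695, -0.1904, 0.0467]] [ 15 110 104]
thick [[0.5038, 0.3448, 0.0489]] [ 15 112  89]
wall [[0.6292, 0.0997, 0.0062]] [21 94 81]
kerb [[0.4703, 0.0979, 0.0224]] [ 16 106  94]
deck [[0.4706, 0.0634, 0.0076]] [ 19  90 105]
table [[0.5159, -0.2563, 0.0022]] [ 19  41 106]
wdg2 [[0.6103, -0.1269, 0.002]] [ 18  63 101]
```

View pics/crop.png

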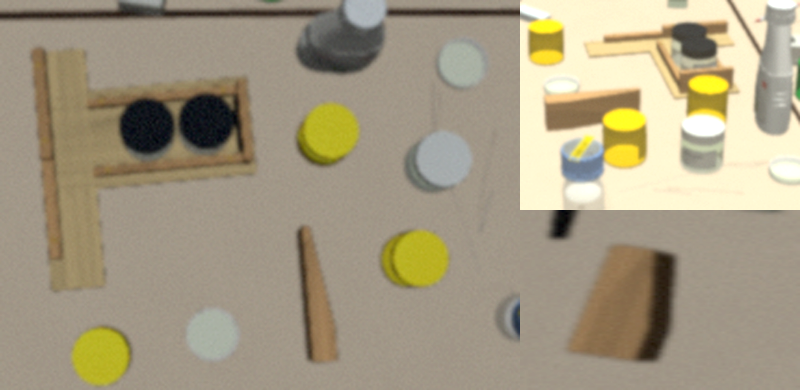

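The crop confirms both: the white-lidded jar with the pale body, and the long slim wedge with its thin tip pointing away from the robot. The chunky block in the inset is the thick wedge. Next I'll measure.

```bash
cat >> h.py <<'E'
def cloud(f):
    h,w=f["range_z"].shape; u,v=np.meshgrid(np.arange(w),np.arange(h))
    return depth(f,np.c_[u.ravel(),v.ravel()]).reshape(h,w,3)
def blob(f,P,c,r,zlo,zhi):
    m=((np.hypot(P[...,0]-c[0],P[...,1]-c[1])<r)&(P[...,2]>zlo)&(P[...,2]<zhi)).astype(np.uint8)
    n,l,st,_=cv2.connectedComponentsWithStats(m); k=1+st[1:,4].argmax(); m=(l==k).astype(np.uint8)
    cn=max(cv2.findContours(m,cv2.RETR_EXTERNAL,cv2.CHAIN_APPROX_NONE)[0],key=cv2.contourArea)
    return m,cn[:,0,:]
E
python3 - <<'E'
from h import *
import pickle
fs={n:pickle.load(open(n+"0.pkl","rb")) for n in("top","side")}
Ps={n:cloud(f) for n,f in fs.items()}
for name,c in dict(jar3=(.561,-.322),b1=(.598,-.011),b2=(.602,-.073)).items():
    for n,f in fs.items():
        P=Ps[n]; m,cn=blob(f,P,c,.04 if name=='jar3' else .033,.060,.085)
        z=np.median(P[m>0][:,2]); w=plane(f,cn,z)[:,:2]
        o,r=cv2.minEnclosingCircle((w*1000).astype(np.float32)); print(name,n,"z",round(z,4),"c",np.round(o,1),"r",round(r,1),"mean",(plane(f,np.argwhere(m)[:,::-1],z)[:,:2].mean(0)*1000).round(1))
# wedge
for n,f in fs.items():
    P=Ps[n]; m,cn=blob(f,P,(.425,-.185),.1,.038,.06); z=np.median(P[m>0][:,2]); w=(plane(f,cn,z)[:,:2]*1000).astype(np.float32)
    print("wedge",n,round(z,4),cv2.minAreaRect(w),"\n",cv2.approxPolyDP(w.reshape(-1,1,2),4,True)[:,0].round(1).tolist())
# carrier wall/kerb strip and rails
f=fs["top"];P=Ps["top"]
for nm,c,r,lo,hi,h in (("wall",(.55,.1),.15,.013,.045,None),("deck",(.56,.03),.2,.0045,.2,.006)):
    m=((abs(P[...,0]-c[0])<r)&(abs(P[...,1]-c[1])<(.035 if nm=="wall" else .18))&(P[...,2]>lo)&(P[...,2]<hi))
    q=P[m]*1000; x=q[:,0]
    if nm=="wall":
        for a in range(380,740,20):
            s=q[(x>=a)&(x<a+20)]
            if len(s): print(a,len(s),"y",s[:,1].min().round(1),s[:,1].max().round(1),"z",np.median(s[:,2]).round(1))
# top-plane strip at stop and rails: rotated saturation mask outline of wood
hs=cv2.cvtColor(f["image"],cv2.COLOR_BGR2HSV)
m=((hs[...,1]>62)&(hs[...,2]>40)).astype(np.uint8); m[:, :235]=0;m[:,352:]=0;m[:180]=0;m[305:]=0
m=cv2.morphologyEx(m,cv2.MORPH_OPEN,np.ones((3,3)))
cn=max(cv2.findContours(m,cv2.RETR_EXTERNAL,cv2.CHAIN_APPROX_NONE)[0],key=cv2.contourArea)
a=cv2.approxPolyDP(cn,3,True)[:,0]; print(np.c_[a,plane(f,a,.006)[:,:2]*1000].round(0).tolist())
E
```

```text
jar3 top z 0.066 c [ 561.9 -325. ] r 31.3 mean [ 561.5 -325.3]
jar3 side z 0.065 c [ 561.2 -331.3] r 33.8 mean [ 561.3 -330.7]
b1 top z 0.072 c [598.6  -9.4] r 30.7 mean [598.8  -9.5]
b1 side z 0.0709 c [594.8 -17.3] r 38.8 mean [596.2 -16. ]
b2 top z 0.0716 c [603.3 -72.8] r 30.6 mean [603.6 -72.4]
b2 side z 0.0705 c [599.4 -81.7] r 41.6 mean [601.9 -82.3]
wedge top 0.0499 ((419.9292907714844, -190.3470458984375), (145.45982360839844, 26.33132553100586), 3.7982523441314697) 
 [[491.8999938964844, -176.39999389648438], [346.8999938964844, -182.5], [348.79998779296875, -205.60000610351562], [399.20001220703125, -204.39999389648438], [480.20001220703125, -185.5]]
wedge side 0.0475 ((420.407958984375, -199.8206329345703), (145.80477905273438, 48.138797760009766), 3.831681251525879) 
 [[491.8999938964844, -175.89999389648438], [354.0, -180.1999969482422], [348.5, -217.1999969482422], [354.79998779296875, -227.0], [361.70001220703125, -218.60000610351562], [363.70001220703125, -223.39999389648438], [385.79998779296875, -221.3000030517578], [387.70001220703125, -226.10000610351562], [390.3
[... 281 characters left out ...]
 -210.10000610351562], [461.79998779296875, -197.0], [472.5, -203.0], [489.3999938964844, -195.3000030517578]]
440 1 y 65.4 65.4 z 13.5
460 46 y 86.0 101.1 z 18.7
480 50 y 88.2 101.0 z 18.6
500 49 y 88.9 103.4 z 18.9
520 52 y 90.9 105.9 z 18.4
540 48 y 93.3 105.9 z 18.5
560 55 y 95.4 109.5 z 23.0
580 53 y 95.4 109.7 z 29.2
600 55 y 97.4 112.2 z 29.7
620 55 y 99.1 114.4 z 30.2
640 48 y 101.1 114.3 z 29.5
660 53 y 102.7 117.3 z 30.0
680 35 y 104.6 119.9 z 28.7
[[245.0, 187.0, 699.0, 120.0], [254.0, 298.0, 428.0, 97.0], [277.0, 296.0, 432.0, 42.0], [276.0, 251.0, 541.0, 44.0], [347.0, 244.0, 556.0, -128.0], [342.0, 200.0, 664.0, -118.0], [272.0, 207.0, 649.0, 53.0], [267.0, 187.0, 699.0, 66.0]]
```

```bash
R='[0,0,0,-29,-29,0,85]'; python3 -m creep '[[0,0,0,-29,-29,0,85],[0,0,0,-29,-29,0,85],[0,0,0,-29,-29,0,85],[0,0,0,-29,-29,0,85],[0,0,0,-29,-29,0,85],[0,0,0,-29,-29,0,85],[0,0,0,-29,-29,0,85],[0,0,0,-29,-29,0,85],[0,0,0,-29,-29,0,85],[0,0,0,-29,-29,0,85],[0,0,0,-29,-29,0,85]]'; python3 -c "
from h import *;print(sensors.read_state()['qpos'])"
```

```text
time_s: 1.02
tool_pos: [0.3689, 0.0884, 0.2314]
orientation: [0.166, 0.986, 0.0, 0.0]
force: [1.2, 0.7, 0.0]
opening: 0.0849
grip_force: 0.0
[ 2.35273812e-01 -1.26709703e-02 -3.05658550e-01  1.27757040e+00
 -2.04117517e-05  5.67897263e-01]
```

```bash
python3 -m creep '[[0,0,0,-29,-29,0,85],[0,0,0,-29,-29,0,85],[0,0,0,-29,-29,0,85],[0,0,0,-29,-29,0,85],[0,0,0,-29,-29,0,85],[0,0,0,-29,-29,0,85],[0,0,0,-29,-29,0,85],[0,0,0,-29,-29,0,85],[0,0,0,-29,-29,0,85],[0,0,0,-29,-29,0,85],[0,0,0,-29,-29,0,85]]';python3 -m creep '[[0,0,0.115,0,0,0,85],[0,0,0.115,0,0,0,85],[0,0,0.115,0,0,0,85],[0,0,0.115,0,0,0,85],[0,0,0.115,0,0,0,85],[0,0,0.115,0,0,0,85],[0,0,0.115,0,0,0,85],[0,0,0.115,0,0,0,85],[0,0,0.115,0,0,0,85],[0,0,0.115,0,0,0,85],[0,0,0,0,0,0,85]]'
cat > go.py <<'E'
import sys
from h import *
from scipy.spatial.transform import Rotation as R
s=sensors.read_state();p=np.array(s["tool_pos"])*1000;A=R.from_quat(s["orientation"]).as_matrix()
print("q",np.round(s["qpos"],2),"toolyaw_y",np.degrees(np.arctan2(A[1,1],A[0,1])).round(2),"p",p.round(1))
if len(sys.argv)>3: print("shift tool",(A.T@(np.array(sys.argv[1:4],float)-p)).round(1))
E
python3 go.py 562 -326 47
```

```text
time_s: 1.93
tool_pos: [0.5664, -0.3173, 0.2308]
orientation: [0.166, 0.986, 0.0, -0.0]
force: [1.3, 0.3, 0.5]
opening: 0.0848
grip_force: 0.0
time_s: 2.85
tool_pos: [0.5659, -0.3152, 0.2308]
orientation: [0.677, 0.736, -0.0, -0.0]
force: [-0.5, -0.4, -0.3]
opening: 0.0846
grip_force: 0.0
q [-0.51  0.46  0.31  1.43 -0.    0.98] toolyaw_y 4.74 p [ 565.9 -315.2  230.8]
shift tool [-10.5  -4.6 183.8]
```

```bash
python3 -m creep '[[0,0,0,-10.5,-4.6,20,85],[0,0,0,0,0,40,85],[0,0,0,0,0,40,85],[0,0,0,0,0,40,85],[0,0,0,0,0,34,85],[0,0,0,0,0,20,85],[0,0,0,0,0,13,85],[0,0,0,0,0,0,85]]' && python3 -m creep '[[0,0,0,0,0,0,45],[0,0,0,0,0,0,45],[0,0,0,0,0,0,45],[0,0,0,0,0,0,45],[0,0,0,0,0,0,45],[0,0,0,0,0,0,45],[0,0,0,0,0,0,45]]'; python3 go.py 562 -326 100
```

```text
time_s: 3.52
tool_pos: [0.5603, -0.3249, 0.0206]
orientation: [0.674, 0.739, -0.001, -0.003]
force: [0.3, 0.7, -0.5]
opening: 0.0848
grip_force: 0.0
time_s: 4.1
tool_pos: [0.5634, -0.3268, 0.0262]
orientation: [0.675, 0.738, 0.0, 0.002]
force: [-1.1, 0.5, 7.8]
opening: 0.0597
grip_force: 65.3
q [-0.53  0.57 -0.03  0.96 -0.    0.96] toolyaw_y 5.07 p [ 563.4 -326.8   26.2]
shift tool [  0.8  -1.1 -73.8]
```

```bash
python3 -m creep '[[0,0,0,0,0,-10,45],[0,0,0,0,0,-30,45],[0,0,0,0,0,-40,45],[0,0,0,0,-20,-36,45],[0,0,0,0,-20,-20,45]]' && python3 -m creep '[[0,0,0,20,-10,0,45],[0,0,0,40,0,0,45],[0,0,0,40,0,0,45],[0,0,0,40,0,0,45],[0,0,0,40,0,0,45],[0,0,0,40,0,0,45],[0,0,0,40,10,0,45],[0,0,0,38,15,0,45],[0,0,0,38,15,0,45],[0,0,0,25,25,0,45],[0,0,0,10,20,0,45],[0,0,0,0,0,0,45]]'; python3 go.py 593 57 34
python3 - <<'E'
from h import *
import pickle
f=snap("top");pickle.dump(f,open("top1.pkl","wb"));P=cloud(f)
s=snap("side");cv2.imwrite("pics/side1.png",s["image"][100:400,150:550])
for name,c in dict(b1=(.598,-.011),b2=(.602,-.073)).items():
    try:
        m,cn=blob(f,P,c,.033,.060,.085);print(name,(plane(f,np.argwhere(m)[:,::-1],.072)[:,:2].mean(0)*1000).round(1),m.sum())
    except Exception as e: print(e)
E
```

```text
time_s: 4.52
tool_pos: [0.5238, -0.3301, 0.1652]
orientation: [0.675, 0.738, 0.0, 0.003]
force: [-0.4, 0.0, -1.6]
opening: 0.0593
grip_force: 65.2
time_s: 5.52
tool_pos: [0.5677, 0.0497, 0.161]
orientation: [0.674, 0.739, 0.001, 0.001]
force: [-0.1, -0.4, -2.0]
opening: 0.0594
grip_force: 65.3
q [ 0.09  0.34 -0.05  1.18  0.    1.57] toolyaw_y 5.26 p [567.7  49.7 161. ]
shift tool [  4.9  25.5 127.1]
b1 [599.1 -12.8] 474
b2 [603.4 -72.5] 544
```

View pics/side1.png

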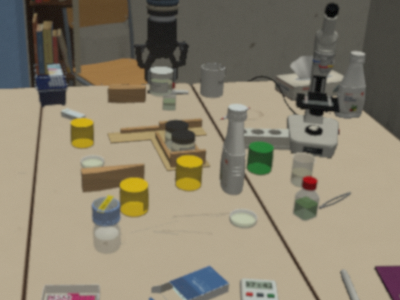

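Side crop: the jar hangs upright in the gripper at (162,80), above the carrier, with the neighbours untouched. I'll lower it in steps.

```bash
python3 -m creep '[[0,0,0,6.5,20,0,45],[0,0,0,0,6,10,45],[0,0,0,0,0,30,45],[0,0,0,0,0,30,45],[0,0,0,0,0,25,45],[0,0,0,0,0,0,45],[0,0,0,0,0,0,45]]' ; python3 go.py 593.5 58.5 34
```

```text
time_s: 6.2
tool_pos: [0.5883, 0.0542, 0.0645]
orientation: [0.676, 0.737, -0.001, -0.001]
force: [-0.9, 0.9, -0.0]
opening: 0.0592
grip_force: 65.4
q [ 0.09  0.45 -0.14  0.98 -0.    1.58] toolyaw_y 4.99 p [588.3  54.2  64.5]
shift tool [ 3.8  5.7 30.4]
```

```bash
python3 -m creep '[[0,0,0,3.8,5.7,0,45],[0,0,0,0,0,0,45],[0,0,0,0,0,0,45]]' ; python3 go.py 593.5 58.5 34;  python3 -m creep '[[0,0,0,0,0,8,45],[0,0,0,0,0,8,45],[0,0,0,0,0,4,45],[0,0,0,0,0,0,45]]' ; python3 go.py 593.5 58.5 34
```

```text
time_s: 6.45
tool_pos: [0.5968, 0.0598, 0.0671]
orientation: [0.675, 0.738, 0.001, 0.001]
force: [-0.5, 0.0, -1.8]
opening: 0.0595
grip_force: 65.4
q [ 0.1   0.46 -0.12  0.99 -0.    1.58] toolyaw_y 5.05 p [596.8  59.8  67.1]
shift tool [-1.  -3.5 33.1]
time_s: 6.78
tool_pos: [0.5942, 0.0594, 0.0438]
orientation: [0.675, 0.738, -0.001, -0.001]
force: [-1.4, 0.3, -2.0]
opening: 0.0591
grip_force: 65.5
q [ 0.1   0.48 -0.15  0.94 -0.    1.58] toolyaw_y 5.04 p [594.2  59.4  43.8]
shift tool [-0.9 -0.8  9.8]
```

```bash
python3 -m creep '[[0,0,0,0,0,4,45],[0,0,0,0,0,4,45],[0,0,0,0,0,0,45]]' ;  python3 -m creep '[[0,0,0,0,0,2,45],[0,0,0,0,0,2,45],[0,0,0,0,0,0,45]]'; python3 go.py 593.5 58.5 34
```

```text
time_s: 7.03
tool_pos: [0.5949, 0.0595, 0.0364]
orientation: [0.675, 0.738, -0.0, -0.0]
force: [-0.6, 0.6, -1.2]
opening: 0.0594
grip_force: 65.5
time_s: 7.28
tool_pos: [0.5952, 0.0595, 0.033]
orientation: [0.675, 0.738, -0.0, -0.0]
force: [0.1, 0.0, -1.2]
opening: 0.0589
grip_force: 65.5
q [ 0.1   0.49 -0.17  0.92 -0.    1.58] toolyaw_y 5.04 p [595.2  59.5  33. ]
shift tool [-0.9 -1.8 -1. ]
```

```bash
python3 -m creep '[[0,0,0,0,0,1.5,45],[0,0,0,0,0,0,45],[0,0,0,0,0,0,45]]' ;  python3 -m creep '[[0,0,0,0,0,1.5,45],[0,0,0,0,0,0,45],[0,0,0,0,0,0,45]]'
```

```text
time_s: 7.53
tool_pos: [0.5955, 0.0596, 0.0322]
orientation: [0.675, 0.738, 0.0, 0.0]
force: [-0.4, 0.3, 3.0]
opening: 0.0593
grip_force: 65.8
time_s: 7.78
tool_pos: [0.5955, 0.0596, 0.0321]
orientation: [0.675, 0.738, 0.001, 0.0]
force: [-6.3, -0.2, 17.1]
opening: 0.0595
grip_force: 67.4
```

Run:
```python
from h import *
s=snap("side");cv2.imwrite("pics/side2.png",cv2.resize(s["image"][190:300,250:400],(750,550),interpolation=cv2.INTER_CUBIC))
```

```text
(no output)
```

View pics/side2.png

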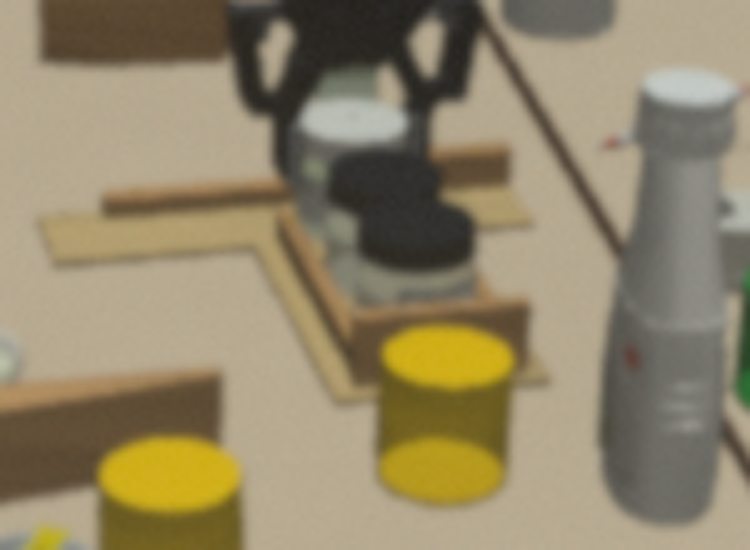

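The white-lidded jar (350,120 in the crop) is on the deck in line behind the two black ones. I'll raise off the pressure and push the row towards the stop.

```bash
python3 -m creep '[[0,0,0,0,0,-1.8,45],[0,0,0,-2,0,0,45],[0,0,0,-2,0,0,45],[0,0,0,0,0,0,45]]' ; python3 -m creep '[[0,0,0,-2,0,0,45],[0,0,0,-1,0,0,45],[0,0,0,0,0,0,45]]' ; python3 -m creep '[[0,0,0,-1.5,0,0,45],[0,0,0,0,0,0,45]]'
```

```text
time_s: 8.17
tool_pos: [0.596, 0.0554, 0.0322]
orientation: [0.675, 0.737, 0.0, 0.0]
force: [-1.1, 0.3, 2.6]
opening: 0.0594
grip_force: 65.9
time_s: 8.42
tool_pos: [0.5962, 0.0524, 0.0322]
orientation: [0.675, 0.737, 0.0, 0.0]
force: [0.4, 0.5, 3.9]
opening: 0.0595
grip_force: 65.9
time_s: 8.58
tool_pos: [0.5963, 0.051, 0.0322]
orientation: [0.675, 0.738, 0.0, 0.0]
force: [-0.6, 2.2, 3.2]
opening: 0.0592
grip_force: 65.9
```

```bash
python3 -m creep '[[0,0,0,-1.5,0,0,45],[0,0,0,-1.5,0,0,45],[0,0,0,0,0,0,45]]' ; python3 -m creep '[[0,0,0,-1.5,0,0,45],[0,0,0,0,0,0,45]]';python3 -m creep '[[0,0,0,-1,0,0,45],[0,0,0,0,0,0,45]]'
```

```text
time_s: 8.83
tool_pos: [0.5964, 0.048, 0.0322]
orientation: [0.675, 0.738, 0.0, -0.0]
force: [0.3, 2.8, 4.2]
opening: 0.0593
grip_force: 66.0
time_s: 9.0
tool_pos: [0.5965, 0.0465, 0.0322]
orientation: [0.675, 0.738, 0.0, 0.0]
force: [0.6, 4.1, 4.9]
opening: 0.0594
grip_force: 66.0
time_s: 9.17
tool_pos: [0.5966, 0.0456, 0.0322]
orientation: [0.675, 0.738, 0.0, 0.0]
force: [0.2, 2.7, 4.5]
opening: 0.0593
grip_force: 66.1
```

```bash
python3 -m creep '[[0,0,0,-1.5,0,0,45],[0,0,0,0,0,0,45]]' ; python3 -m creep '[[0,0,0,-1.5,0,0,45],[0,0,0,0,0,0,45]]'
```

```text
time_s: 9.33
tool_pos: [0.5967, 0.0441, 0.0322]
orientation: [0.675, 0.738, 0.0, -0.0]
force: [-0.4, 2.9, 4.6]
opening: 0.0594
grip_force: 66.2
time_s: 9.5
tool_pos: [0.5968, 0.0436, 0.0323]
orientation: [0.675, 0.738, 0.001, -0.001]
force: [-0.7, 8.4, 5.4]
opening: 0.0591
grip_force: 66.1
```

```bash
python3 -m creep '[[0,0,0,1.5,0,0,45],[0,0,0,0,0,0,65],[0,0,0,0,0,0,75],[0,0,0,0,0,0,85],[0,0,0,0,0,0,85],[0,0,0,0,0,0,85],[0,0,0,0,0,0,85]]' ; python3 -m creep '[[0,0,0,0,0,-10,85],[0,0,0,0,0,-20,85],[0,0,0,0,0,-36,85],[0,0,0,0,0,-36,85],[0,0,0,0,0,-36,85],[0,0,-0.12,0,0,0,85],[0,0,-0.12,0,0,0,85],[0,0,-0.12,0,0,0,85],[0,0,-0.12,0,0,0,85],[0,0,-0.12,0,0,0,85],[0,0,-0.12,0,0,0,85]]';python3 -m creep '[[0,0,-0.12,0,0,0,85],[0,0,-0.12,0,0,0,85],[0,0,-0.12,0,0,0,85],[0,0,-0.12,0,0,0,85],[0,0,-0.12,0,0,0,85],[0,0,-0.12,0,0,0,85],[0,0,-0.09,0,0,0,85],[0,0,0,0,0,0,85]]'; python3 go.py 365 -194.5 90
```

```text
time_s: 10.08
tool_pos: [0.5966, 0.044, 0.0319]
orientation: [0.675, 0.737, -0.0, -0.0]
force: [0.8, 1.1, -0.5]
opening: 0.0847
grip_force: 0.0
time_s: 11.0
tool_pos: [0.5967, 0.044, 0.171]
orientation: [0.369, 0.929, 0.0, 0.0]
force: [-0.0, 0.5, -0.0]
opening: 0.0852
grip_force: 0.0
time_s: 11.67
tool_pos: [0.5967, 0.0441, 0.1709]
orientation: [-0.026, 1.0, -0.0, 0.0]
force: [0.2, 0.2, 0.4]
opening: 0.085
grip_force: 0.0
q [ 0.07  0.39  0.05  1.23 -0.    0.02] toolyaw_y 92.94 p [596.7  44.1 170.9]
shift tool [ 243.7 -226.4   80.8]
```

Move over the wedge, then look from the top at the row of jars and the wedge.

```bash
python3 -m creep '[[0,0,0,28,-26,0,85],[0,0,0,28,-26,0,85],[0,0,0,28,-26,0,85],[0,0,0,28,-26,0,85],[0,0,0,28,-26,0,85],[0,0,0,28,-26,0,85],[0,0,0,28,-26,0,85],[0,0,0,28,-26,0,85],[0,0,0,19.5,-18,0,85],[0,0,0,0,0,0,85],[0,0,0,0,0,0,85]]'; python3 go.py 365 -194.5 26
python3 - <<'E'
from h import *
import pickle
f=snap("top");pickle.dump(f,open("top2.pkl","wb"));P=cloud(f)
for name,c in dict(b1=(.601,-.016),b2=(.604,-.077),j3=(.595,.044)).items():
    m,cn=blob(f,P,c,.032,.058,.085);z=np.median(P[m>0][:,2]);w=plane(f,cn,z)[:,:2]
    o,r=cv2.minEnclosingCircle((w*1000).astype(np.float32));print(name,z.round(4),np.round(o,1),round(r,1))
cv2.imwrite("pics/top2.png",cv2.resize(f["image"][180:340,230:420],(712,600),interpolation=cv2.INTER_CUBIC))
E
```

```text
time_s: 12.58
tool_pos: [0.3635, -0.194, 0.1708]
orientation: [-0.021, 1.0, -0.0, 0.001]
force: [0.7, -0.2, -0.1]
opening: 0.085
grip_force: 0.0
q [-0.49  0.08 -0.37  1.12  0.   -0.53] toolyaw_y 92.37 p [ 363.5 -194.   170.8]
shift tool [ -1.3  -0.5 144.8]
b1 0.072 [601.5 -15.9] 31.6
b2 0.0719 [607. -76.] 31.1
j3 0.0719 [594.7  43.5] 31.3
```

View pics/top2.png

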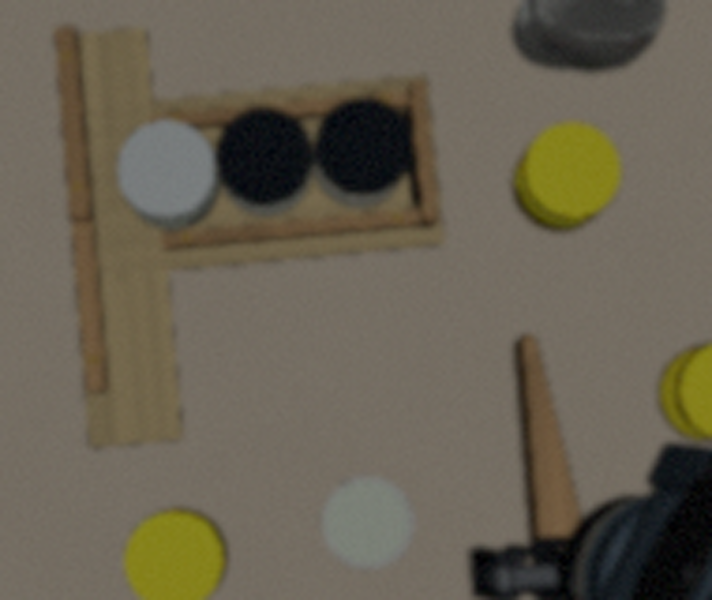

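```bash
python3 -m creep '[[0,0,0,-1,-0.5,20,85],[0,0,0,0,0,40,85],[0,0,0,0,0,40,85],[0,0,0,0,0,30,85],[0,0,0,0,0,16,85],[0,0,0,0,0,0,85],[0,0,0,0,0,0,85]]' && python3 -m creep '[[0,0,0,0,0,0,50],[0,0,0,0,0,0,30],[0,0,0,0,0,0,15],[0,0,0,0,0,0,15],[0,0,0,0,0,0,15],[0,0,0,0,0,0,15],[0,0,0,0,0,0,15],[0,0,0,0,0,0,15]]'; python3 go.py 365 -194.5 26
```

```text
time_s: 13.22
tool_pos: [0.3655, -0.1927, 0.0239]
orientation: [-0.024, 1.0, 0.0, -0.001]
force: [0.0, -0.3, 0.7]
opening: 0.0851
grip_force: 0.0
time_s: 13.88
tool_pos: [0.3657, -0.1939, 0.025]
orientation: [-0.023, 1.0, -0.0, 0.001]
force: [-2.0, 1.2, 8.5]
opening: 0.0256
grip_force: 59.0
q [-0.49  0.23 -0.62  0.72  0.   -0.53] toolyaw_y 92.69 p [ 365.7 -193.9   25. ]
shift tool [ 0.7 -0.6 -1. ]
```

```bash
python3 -m creep '[[0,0,0,0,0,-10,15],[0,0,0,0,0,-30,15],[0,0,0,0,0,-35,15],[0,0,-0.038,0,0,-25,15],[0,0,0,-15,36,0,15],[0,0,0,-15,36,0,15],[0,0,0,-15,36,0,15],[0,0,0,-15,36,0,15],[0,0,0,-15,36,0,15],[0,0,0,-15,36,0,15],[0,0,0,-15,36,0,15],[0,0,0,0,0,0,15]]'; python3 -m creep '[[0,0,0,0,0,0,15]]'; python3 go.py 450.4 68.5 45
```

```text
time_s: 14.88
tool_pos: [0.4505, 0.0719, 0.1245]
orientation: [-0.045, 0.999, 0.001, 0.001]
force: [-0.4, -0.5, -0.6]
opening: 0.0258
grip_force: 59.5
time_s: 14.97
tool_pos: [0.4485, 0.0683, 0.1241]
orientation: [-0.045, 0.999, -0.0, -0.0]
force: [0.2, -1.0, -0.5]
opening: 0.0255
grip_force: 59.5
q [ 0.15  0.18 -0.37  1.01 -0.    0.06] toolyaw_y 95.11 p [448.5  68.3 124.1]
shift tool [-1.9  0.  79.1]
```

```bash
python3 -m creep '[[0,0,0,-2,0,20,15],[0,0,0,0,0,35,15],[0,0,0,0,0,24,15],[0,0,0,0,0,0,15],[0,0,0,0,0,0,15]]'; python3 go.py 450.4 68.5 31
python3 - <<'E'
from h import *
f=snap("top");P=cloud(f)
m=(P[...,2]>.06)&(P[...,2]<.078)&(abs(P[...,1]-.08)<.05)&(P[...,0]>.47)&(P[...,0]<.585)
q=P[m]*1000
for a in range(470,590,15):
    s=q[(q[:,0]>=a)&(q[:,0]<a+15)]
    if len(s):print(a,len(s),s[:,:2].min(0).round(1),s[:,:2].max(0).round(1),s[:,2].mean().round(1))
cv2.imwrite("pics/top3.png",cv2.resize(f["image"][180:310,230:350],(554,600),interpolation=cv2.INTER_CUBIC))
E
```

```text
time_s: 15.38
tool_pos: [0.449, 0.0655, 0.0448]
orientation: [-0.042, 0.999, -0.0, -0.002]
force: [-0.3, 0.3, -1.6]
opening: 0.0259
grip_force: 59.5
q [ 0.14  0.27 -0.5   0.81 -0.    0.06] toolyaw_y 94.8 p [449.   65.5  44.8]
shift tool [-1.7  2.9 13.7]
545 9 [550.7  77.1] [560.   86.3] 69.5
560 84 [560.3  30.9] [574.9  88.7] 70.3
575 83 [575.   30.7] [584.9  84.1] 72.0
```

View pics/top3.png

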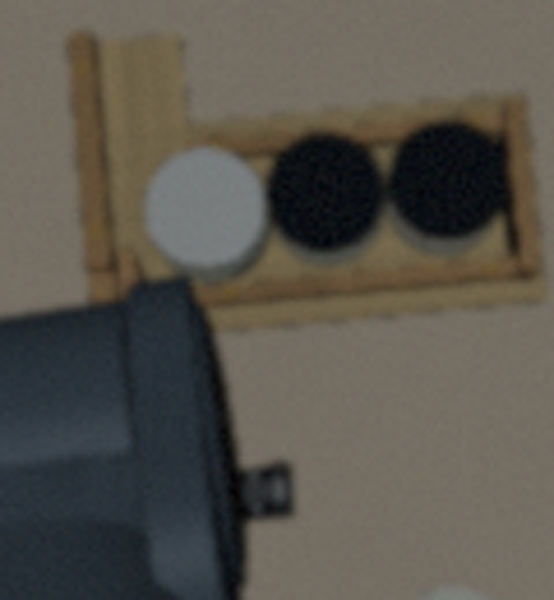

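The tip shows at (128,270) in the crop, between the kerb and the white jar, with about 5 mm free to the wall and 7 mm to the jar. I'll shift a little towards the wall and lower it.

```bash
python3 -m creep '[[0,0,0,0,2,6,15],[0,0,0,0,0,5,15],[0,0,0,0,0,0,15],[0,0,0,0,0,0,15]]'; python3 -m creep '[[0,0,0,0,0,1.5,15],[0,0,0,0,0,0,15],[0,0,0,0,0,0,15]]';python3 -m creep '[[0,0,0,0,0,1.5,15],[0,0,0,0,0,0,15],[0,0,0,0,0,0,15]]'; python3 go.py 450.4 68.5 31
```

```text
time_s: 15.77
tool_pos: [0.4503, 0.0686, 0.0344]
orientation: [-0.043, 0.999, -0.0, 0.0]
force: [0.1, -0.4, -1.2]
opening: 0.026
grip_force: 59.5
time_s: 16.02
tool_pos: [0.4502, 0.0686, 0.0327]
orientation: [-0.043, 0.999, -0.0, 0.0]
force: [-0.1, 0.7, -0.1]
opening: 0.0259
grip_force: 59.5
time_s: 16.27
tool_pos: [0.4502, 0.0686, 0.0311]
orientation: [-0.043, 0.999, -0.0, 0.0]
force: [-0.5, 0.6, -0.3]
opening: 0.026
grip_force: 59.7
q [ 0.15  0.29 -0.52  0.77 -0.    0.07] toolyaw_y 94.88 p [450.2  68.6  31.1]
shift tool [-0.2 -0.1  0.1]
```

```bash
python3 -m creep '[[0,0,0,0,0,1,15],[0,0,0,0,0,0,15],[0,0,0,0,0,0,15]]';python3 -m creep '[[0,0,0,0,0,1,15],[0,0,0,0,0,0,15],[0,0,0,0,0,0,15]]'
```

```text
time_s: 16.52
tool_pos: [0.4503, 0.0686, 0.031]
orientation: [-0.043, 0.999, 0.0, 0.0]
force: [-3.3, -0.5, 12.4]
opening: 0.0259
grip_force: 61.3
time_s: 16.77
tool_pos: [0.4504, 0.0686, 0.031]
orientation: [-0.043, 0.999, 0.0, 0.001]
force: [-9.0, -1.2, 29.4]
opening: 0.0262
grip_force: 63.4
```

```bash
python3 -m creep '[[0,0,0,0,0,-2,15],[0,0,0,-5,0,0,15],[0,0,0,-10,0,0,15],[0,0,0,-10,0,0,15],[0,0,0,-10,0,0,15],[0,0,0,-5,0,0,15],[0,0,0,0,0,0,15]]';python3 -m creep '[[0,0,0,-5,0,0,15],[0,0,0,-5,0,0,15],[0,0,0,-5,0,0,15],[0,0,0,-5,0,0,15],[0,0,0,0,0,0,15],[0,0,0,0,0,0,15]]'; python3 -m creep '[[0,0,0,0,1.5,0,15],[0,0,0,0,0,0,15],[0,0,0,0,0,0,15]]'; python3 go.py
```

```text
time_s: 17.35
tool_pos: [0.4921, 0.0722, 0.031]
orientation: [-0.043, 0.999, -0.0, 0.001]
force: [0.8, -0.2, 3.2]
opening: 0.0258
grip_force: 60.2
time_s: 17.85
tool_pos: [0.5104, 0.0737, 0.0311]
orientation: [-0.043, 0.999, -0.0, 0.0]
force: [-0.4, 1.3, 2.0]
opening: 0.0259
grip_force: 60.0
time_s: 18.1
tool_pos: [0.5096, 0.0753, 0.0311]
orientation: [-0.043, 0.999, 0.0, -0.0]
force: [0.3, -0.3, 1.5]
opening: 0.0258
grip_force: 59.8
q [ 0.15  0.37 -0.38  0.82  0.    0.06] toolyaw_y 94.89 p [509.6  75.3  31.1]
```

```bash
python3 -m creep '[[0,0,0,0,1,0,15],[0,0,0,0,0,0,15],[0,0,0,0,0,0,15]]'; python3 -m creep '[[0,0,0,0,1,0,15],[0,0,0,0,0,0,15],[0,0,0,0,0,0,15]]'; python3 -m creep '[[0,0,0,0,1,0,15],[0,0,0,0,0,0,15],[0,0,0,0,0,0,15]]'
```

```text
time_s: 18.35
tool_pos: [0.5094, 0.0762, 0.031]
orientation: [-0.043, 0.999, -0.0, -0.0]
force: [-1.3, -0.6, 0.9]
opening: 0.0257
grip_force: 59.8
time_s: 18.6
tool_pos: [0.5094, 0.0764, 0.0311]
orientation: [-0.042, 0.999, -0.001, -0.0]
force: [-0.3, -5.7, 1.7]
opening: 0.0258
grip_force: 60.0
time_s: 18.85
tool_pos: [0.5094, 0.0765, 0.0311]
orientation: [-0.042, 0.999, -0.002, -0.0]
force: [0.1, -9.7, 3.1]
opening: 0.0259
grip_force: 60.1
```

```bash
python3 -m creep '[[0,0,0,0,-1.8,0,15],[0,0,0,-4,0,0,15],[0,0,0,-4,0,0,15],[0,0,0,-4,0,0,15],[0,0,0,0,0,0,15]]'; python3 -m creep '[[0,0,0,-3,0,0,15],[0,0,0,-3,0,0,15],[0,0,0,-2,0,0,15],[0,0,0,0,0,0,15]]'; python3 go.py
```

```text
time_s: 19.27
tool_pos: [0.5228, 0.0775, 0.0311]
orientation: [-0.043, 0.999, -0.0, 0.0]
force: [1.2, -2.8, -0.2]
opening: 0.0261
grip_force: 59.9
time_s: 19.6
tool_pos: [0.5302, 0.0781, 0.0311]
orientation: [-0.043, 0.999, -0.0, 0.0]
force: [1.3, -3.1, -0.3]
opening: 0.0257
grip_force: 59.9
q [ 0.15  0.4  -0.33  0.84 -0.    0.06] toolyaw_y 94.88 p [530.2  78.1  31.1]
```

```bash
python3 -m creep '[[0,0,0,0,0,0,35],[0,0,0,0,0,0,50],[0,0,0,0,0,0,50],[0,0,0,0,0,0,50],[0,0,0,0,0,0,50],[0,0,0,10,0,0,50],[0,0,0,15,0,0,50],[0,0,0,15,0,0,50],[0,0,0,5,0,0,50],[0,0,0,0,0,0,50]]'; python3 -m creep '[[0,0,0,0,0,-4,0],[0,0,0,0,0,0,0],[0,0,0,0,0,0,0],[0,0,0,0,0,0,0],[0,0,0,0,0,0,0],[0,0,0,0,0,0,0],[0,0,0,0,0,0,0],[0,0,0,0,0,0,0],[0,0,0,0,0,0,0]]'; python3 -m creep '[[0,0,0,0,0,5,0],[0,0,0,0,0,5,0],[0,0,0,0,0,0,0],[0,0,0,0,0,0,0]]';python3 go.py
```

```text
time_s: 20.43
tool_pos: [0.4831, 0.0741, 0.0312]
orientation: [-0.043, 0.999, -0.0, -0.001]
force: [0.7, -0.7, -0.4]
opening: 0.05
grip_force: 0.0
time_s: 21.18
tool_pos: [0.4848, 0.0743, 0.035]
orientation: [-0.043, 0.999, -0.0, -0.0]
force: [1.7, 0.7, 0.6]
opening: 0.0001
grip_force: 0.0
time_s: 21.52
tool_pos: [0.4844, 0.0742, 0.0246]
orientation: [-0.043, 0.999, -0.0, -0.001]
force: [0.1, -0.5, 0.1]
opening: -0.0001
grip_force: 0.0
q [ 0.15  0.35 -0.44  0.78 -0.    0.07] toolyaw_y 94.88 p [484.4  74.2  24.6]
```

```bash
python3 -m creep '[[0,0,0,-6,0,0,0],[0,0,0,-6,0,0,0],[0,0,0,0,0,0,0]]'; python3 -m creep '[[0,0,0,-3,0,0,0],[0,0,0,-3,0,0,0],[0,0,0,0,0,0,0]]';python3 -m creep '[[0,0,0,-3,0,0,0],[0,0,0,-3,0,0,0],[0,0,0,0,0,0,0]]'; python3 -m creep '[[0,0,0,-2,0,0,0],[0,0,0,-2,0,0,0],[0,0,0,0,0,0,0]]'
```

```text
time_s: 21.77
tool_pos: [0.4987, 0.0755, 0.0254]
orientation: [-0.043, 0.999, 0.0, 0.001]
force: [0.2, 0.4, 0.5]
opening: 0.0002
grip_force: 0.0
time_s: 22.02
tool_pos: [0.5035, 0.0759, 0.0252]
orientation: [-0.043, 0.999, -0.0, 0.0]
force: [0.8, -0.6, -0.6]
opening: -0.0
grip_force: 0.0
time_s: 22.27
tool_pos: [0.5094, 0.0764, 0.0252]
orientation: [-0.043, 0.999, -0.0, 0.0]
force: [-0.1, -0.1, -0.4]
opening: 0.0003
grip_force: 0.0
time_s: 22.52
tool_pos: [0.5131, 0.0767, 0.0251]
orientation: [-0.043, 0.999, -0.0, 0.0]
force: [0.5, 0.0, -0.5]
opening: 0.0002
grip_force: 0.0
```

```bash
python3 -m creep '[[0,0,0,-2,0,0,0],[0,0,0,-2,0,0,0],[0,0,0,0,0,0,0]]'; python3 -m creep '[[0,0,0,-2,0,0,0],[0,0,0,-1,0,0,0],[0,0,0,0,0,0,0]]';python3 -m creep '[[0,0,0,-2,0,0,0],[0,0,0,-1,0,0,0],[0,0,0,0,0,0,0]]'
```

```text
time_s: 22.77
tool_pos: [0.5171, 0.077, 0.0251]
orientation: [-0.043, 0.999, -0.0, 0.0]
force: [0.8, -0.2, 0.2]
opening: 0.0004
grip_force: 0.0
time_s: 23.02
tool_pos: [0.5199, 0.0772, 0.0251]
orientation: [-0.043, 0.999, -0.0, 0.0]
force: [-1.1, -0.2, 0.2]
opening: 0.0001
grip_force: 0.0
time_s: 23.27
tool_pos: [0.5223, 0.0774, 0.025]
orientation: [-0.043, 0.999, -0.0, -0.0]
force: [-2.2, 0.1, 1.0]
opening: 0.0003
grip_force: 1.3
```

```bash
python3 -m creep '[[0,0,0,-1.5,0,0,0],[0,0,0,-1.5,0,0,0],[0,0,0,0,0,0,0]]'; python3 -m creep '[[0,0,0,-1.5,0,0,0],[0,0,0,0,0,0,0]]';python3 -m creep '[[0,0,0,-1.5,0,0,0],[0,0,0,0,0,0,0]]'
```

```text
time_s: 23.52
tool_pos: [0.5257, 0.0777, 0.025]
orientation: [-0.043, 0.999, -0.0, -0.0]
force: [-2.2, -1.4, 0.4]
opening: -0.0
grip_force: 1.4
time_s: 23.68
tool_pos: [0.5274, 0.0779, 0.025]
orientation: [-0.043, 0.999, -0.0, 0.0]
force: [-1.5, -1.4, -0.9]
opening: 0.0001
grip_force: 1.1
time_s: 23.85
tool_pos: [0.5288, 0.078, 0.025]
orientation: [-0.043, 0.999, -0.0, -0.0]
force: [-1.9, -0.8, -0.4]
opening: -0.0001
grip_force: 1.2
```

```bash
for i in 1; do python3 -m creep '[[0,0,0,-1.5,0,0,0],[0,0,0,-1.5,0,0,0],[0,0,0,0,0,0,0]]'; python3 -m creep '[[0,0,0,-1.5,0,0,0],[0,0,0,0,0,0,0]]';python3 -m creep '[[0,0,0,-1.5,0,0,0],[0,0,0,0,0,0,0]]'; done | grep -E 'pos|force:'
python3 - <<'E'
from h import *
s=snap("side");cv2.imwrite("pics/side3.png",cv2.resize(s["image"][190:300,250:400],(750,550),interpolation=cv2.INTER_CUBIC))
E
```

```text
tool_pos: [0.5308, 0.0781, 0.0249]
force: [-5.6, -1.7, 1.8]
grip_force: 3.2
tool_pos: [0.5313, 0.0781, 0.0248]
force: [-9.3, -2.5, 4.3]
grip_force: 4.9
tool_pos: [0.5319, 0.0782, 0.0247]
force: [-12.9, -2.1, 6.7]
grip_force: 6.4
```

View pics/side3.png

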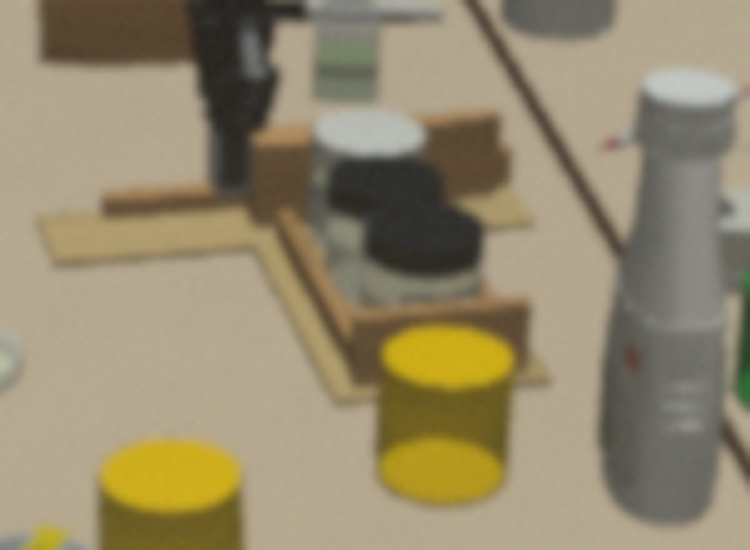

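The wedge is seated between the wall and the white jar (tip at about (500,150)), with the jars upright and the push force rising. I'll finish the drive to roughly 20 N.

```bash
(python3 -m creep '[[0,0,0,-1.5,0,0,0],[0,0,0,0,0,0,0]]'; python3 -m creep '[[0,0,0,-1.5,0,0,0],[0,0,0,0,0,0,0]]';python3 -m creep '[[0,0,0,-1,0,0,0],[0,0,0,0,0,0,0]]')| grep -E 'pos|force:'
```

```text
tool_pos: [0.5325, 0.0782, 0.0246]
force: [-15.1, -1.7, 8.1]
grip_force: 7.9
tool_pos: [0.533, 0.0783, 0.0244]
force: [-19.2, -2.4, 9.6]
grip_force: 9.4
tool_pos: [0.5332, 0.0783, 0.0243]
force: [-20.3, -1.5, 11.1]
grip_force: 10.5
```

```bash
(python3 -m creep '[[0,0,0,-1.5,0,0,0],[0,0,0,0,0,0,0],[0,0,0,0,0,0,0]]'; python3 -m creep '[[0,0,0,5,0,0,0],[0,0,0,8,0,0,0],[0,0,0,20,0,0,0],[0,0,0,30,0,-30,0],[0,0,0,30,0,-30,0],[0,0,0,30,0,-30,0],[0,0,0,0,-30,-30,0],[0,0,0,0,-35,0,0],[0,0,0,0,-35,0,0],[0,0,0,0,-35,0,0],[0,0,0,0,-35,0,0],[0,0,0,0,0,0,0]]')| grep -E 'pos|force:'
python3 - <<'E'
from h import *
f=snap("top");P=cloud(f)
for name,c in dict(b1=(.601,-.016),b2=(.605,-.077),j3=(.595,.043)).items():
    m,cn=blob(f,P,c,.031,.061,.085);z=np.median(P[m>0][:,2]);print(name,z.round(4),(plane(f,np.argwhere(m)[:,::-1],z)[:,:2].mean(0)*1000).round(1))
cv2.imwrite("pics/top4.png",cv2.resize(f["image"][170:350,120:400],(800,514),interpolation=cv2.INTER_CUBIC))
E
```

```text
tool_pos: [0.5338, 0.0784, 0.0241]
force: [-24.0, -2.4, 11.6]
grip_force: 11.8
tool_pos: [0.4353, -0.1052, 0.1438]
force: [1.2, 0.5, 0.0]
grip_force: 0.0
b1 0.0725 [599.5 -16.1]
b2 0.0725 [605.6 -77.7]
j3 0.0723 [597.4  42.1]
```

View pics/top4.png

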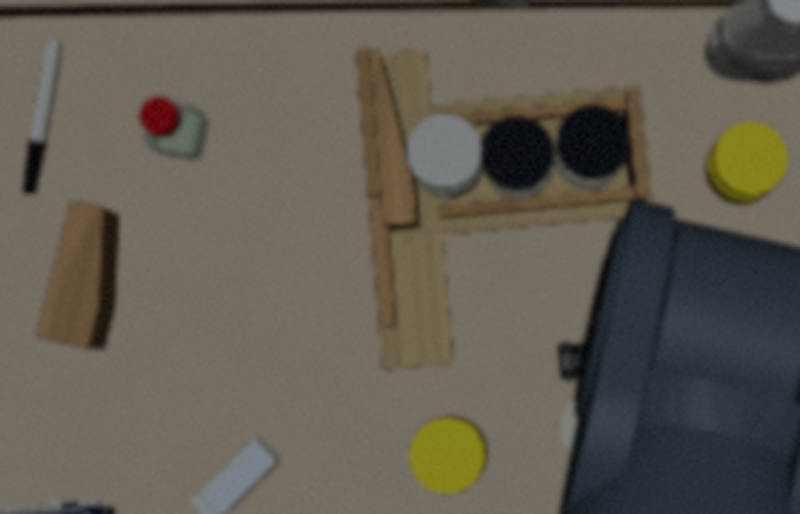

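The wedge sits tight between the wall and the white jar (butt at (400,220), tip near (375,55)). The row is squeezed against the stop at (630,140), and everything else in view is where it was. The arm is clear, so I'm handing in.

```bash
python3 -c "
from bench import job;print(job.close_job())"
```

```text
the job is handed in; nothing more can be done
None
```

The white-lidded jar stands in line in the carrier, and the slim wedge was driven in to about 24 N; the last picture, with the arm clear, showed the row still tight against the rubber stop, so I handed the job in (no verdict was shown).

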